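# Fit the filter cartridge to the vacuum-chuck pump and reset its filter counter

## Robot

A 6-joint arm with a two-finger parallel gripper is mounted at the origin on a cart in front of the work surface, level with it; the furniture and walls round the work are solid. World frame = base frame: x ahead of the robot, y to its left, z up, the work surface at z = 0. Lengths are in m, angles in degrees, forces in N, time in s.
With the tool pointing down it reaches from about 0.325 to 0.75 m from the base axis. Payload 7.6 kg.
Tool frame: the origin (TCP) lies at the very end of the fingers, on their centre line; the grasp point (between the pads) lies 19 mm behind it; z points along the fingers, y is the line along which they close (so a half turn about z gives the same grasp; the last joint's range is limited). The gripper opens to 85 mm and grips with 20 to 120 N. Pads are 22 mm wide; open, the fingers measure 114 mm over their backs; the gripper's body (76 mm by 85 mm) begins 54 mm behind the grasp point. The pads swing forward as they close: fully open they stand 13 mm farther back than shut.
Start: joints at [-78.054, 2.991, 80.254, -0, 96.75, -4.028], TCP at [0.145, -0.505, 0.231] pointing down, gripper open.
Joint ranges: [-166.34, 166.34], [-52.06, 124.39], [6.96, 135.62], [-60.46, 240.46], [14.63, 156.25], [-167.68, 167.68]. Speed limits (degrees/s): [147.25, 147.25, 172.46, 180, 180, 180].

## Interface

Orientations are given as [roll, pitch, yaw] about the fixed x, y, z axes, in that order (R = Rz(yaw) Ry(pitch) Rx(roll)).
In Python, from rig import manip, read_camera, camera_info gives the robot as it stands.
- The arm moves only by the tool arm_command, never from a script. Its argument "moves" is a list of rows, each a list of 6 numbers: the shift along the tool's x, y, z normalised to -1 to 1, where 1 is 200 mm, then the turn, a rotation vector about the tool's x, y, z normalised to -1 to 1, where 1 is pi rad. In form: [[tx, ty, tz, wx, wy, wz], ...]. A call has 1 to 20 rows; each row is the pose to reach, as a shift and turn from the pose commanded when the call began, along the tool's axes at that moment, turning the shorter way round; what a row does not reach only later rows make up. A row lasts 1/8 s, in which the tool goes at most 62.5 mm and 10.7 degrees, less where a joint would pass 70% of its speed; a pose out of reach is approached as far as the arm can. A call with a number of a shift or a turn outside -1 to 1 is refused whole. A call with a gripper value outside its range is refused whole. "fingers" is the closure, from -1 (fully open) to 1 (shut), so that 0 is half open, set as the call begins (left out, the last holds). The fingers move at their own pace and stop on an object; "squeeze" is the grip in N (left out, the last holds). Time passes only in rows, so rows that repeat a pose let the fingers close. It gives the time, the measured TCP pose, the force, the opening and the grip force at its end, in the units of the state.
- manip.get_obs(): the state, without advancing time (a new reading comes with each control period).
- read_camera(name): name is "scene" or "side" or "wrist"; returns the picture (480x640x3 uint8, red, green, blue); there is no depth.
- camera_info(name): a dict with "vertical_fov" (degrees; the focal length in pixels is half the picture's height over the tangent of half this angle, whatever the lens; pixels are square), "cx", "cy" (the principal point, pixels), "k1" (the pictures are not rectified: a ray, as slopes to the right and down, at radius r is drawn at 1 + k1 r^2 times it, then the intrinsics apply), "R" (3x3) and "t" (3): a world point X has camera coordinates R X + t; the wrist camera has in their place "hand_eye" (4x4, takes a point from camera to tool coordinates, whose origin is the TCP and whose axes are the flange's). Camera axes: x right, y down, z forward; pixel columns grow to the right and rows downward; lengths in m; the calibration is good to about 2 mm. A picture is of the moment at which its call begins: read the wrist's pose just before it. camera_info takes no time and is no camera call.
- manip.close_job(): hands the job in; it is judged then, once.
The state is a dict: "time_s": time; "joint_positions": joint angles; "joint_velocities": joint speeds; "joint_efforts": joint torques, N m; "tcp_pos": TCP position; "eef_rot": TCP orientation; "force": force on the tool from outside, world axes, zero at the start; "ft_torque": the same for the moment, N m; "finger_gap": opening from 0.0 (shut) to 1.0 (fully open); "gripper_force": force on a finger pad.
Only numpy, scipy, OpenCV 4.12 (cv2) and the standard library are available. Lean on these libraries where they do the work, as an engineer would, in place of code of your own. Each camera call takes 0.05 s, during which the arm holds its last target. There are 200 camera calls.

## Task

Fit the tall pleated filter cartridge to the vacuum pump: set its lugs into the collar's slots, push it down against the spring and turn it clockwise about a quarter turn until it clicks home and stays locked upright when you let go. Then press the pump's oblong reset key until it gives, without forcing it. Keep off the round start key and leave the short blanking plug and the things standing about as they are.

Things in the scene. Friction and masses are not known exactly. Their poses are not given: they have to be found in the camera images.
- cartridge: tall pleated filter cartridge, loose, standing on its neck; 132 mm high. Origin: centre of the neck's underside, z up. Neck 52 mm diameter, 30 mm long, with two lugs to +x and -x: 10 mm wide, from 10 to 16 mm high, tips 36 mm from the axis. Body 66 mm diameter, 30 to 100 mm high; on it a flat-sided grip bar along x, over the lugs: 62 long, 18 wide, 100 to 132 mm high. 0.15 to 0.31 kg
- pump: vacuum pump, fixed. Origin: on the bench under the axis of its filter collar, z up. Its x runs from the control pod (at -x, nearest the robot) through the collar; the finned motor lies at -y, up to 240 mm from the axis, 141 mm high. The collar is a round knurled ring, 92 mm diameter, its top 105 mm above the bench, with a 56 mm bore
- collar_top (a point): on the collar's axis, level with the top of its 9 mm lip; axes as the pump's. The lip has two opposite slots, 15 mm wide, reaching 38 mm from the axis. The collar was screwed on by hand: the slots stand anywhere within 20 degrees either way of the pump's x axis (not reported: look, or rest the lugs lightly on the lip and turn until they drop in)
- valve_face (a point): on the axis, 14 mm below collar_top: face of the sprung valve disc in the bore at rest. The neck meets it once the lugs are 4 mm into the slots; it pushes up with 8 N there, rising 0.3 N per mm. Pushed until the cartridge's origin is 25 mm below collar_top the lugs are clear under the lip and can turn clockwise (seen from above); at 28 mm they bottom
- locked_at (a point): on the axis, 21 mm below collar_top: the cartridge's origin lies here when it is locked. Under the lip the lugs run clockwise; 75 degrees from the slot the track's roof rises 4 mm into a notch 14 mm long with a hard stop at its end. Turned to the stop and let rise, the lugs snap up into the notches. Not turned far enough, it stays 4 mm lower or springs out
- reset_key: oblong reset key, 36 x 20 mm (long side along the pump's x), on top of the low black control pod. Origin: centre of its underside, 45 mm above the bench; its face lies 3 mm higher. A membrane key with about 1.6 mm of travel: it answers at 4 N, is hard beyond 5 N, and is damaged above 35 N
- start_key: round start key, 20 mm diameter, on the same pod, 58 mm to the -y side of the reset key. Origin: centre of its underside, 3 mm below its face. Not to be pressed
- plug: short blanking plug that had closed the collar, loose, standing on its neck; same neck, lugs and bar as the cartridge, but only 74 mm high (bar from 42 to 74 mm). Origin: centre of the neck's underside. To be left alone
- former_h: turned wooden former, a loose tub 66 mm across and 60 mm high, beside the plug and cartridge; origin at its underside. To be left alone
- bradawl: bradawl with a turned handle, 151 mm long, lying loose; origin at its underside. To be left alone
- oil_can: blue oil can with a long thin spout, 186 mm high, standing loose at the back; origin at its underside. To be left alone
- tin_box: flat blue tin, 57 x 87 x 23 mm, loose at the back; origin at its underside. To be left alone
Things that resemble listed ones, but are neither listed nor needed, are in the scene too. Leave any green or red look-alike of the cartridge alone.

How it is judged (in metres and radians):
On the way, in this order (a step that is already met when the one before it is completed fails the run):
1. the cartridge is locked in the collar and holds by itself, let go (z of cartridge in the frame of collar_top between -0.0228 and -0.019 m and horizontal distance between cartridge and collar_top below 0.004 m and angle between cartridge's own z axis and vertical below 0.07 rad and contact force between cartridge and the fingers below 0.1 N and contact force between cartridge and the arm below 0.1 N), for 0.3 s.
2. the reset key is pressed with more than 4 N (contact force between reset_key and anything else above 4 N), for 0.05 s.
At the end, for the whole second after the job is handed in: the cartridge is locked in the collar with its lugs in the notches (its origin 19 to 22.8 mm below the collar's top, within 4 mm of its axis, within 4 degrees of upright), at rest and let go; the reset key is no longer pressed (z of cartridge in the frame of collar_top between -0.0228 and -0.019 m and horizontal distance between cartridge and collar_top below 0.004 m and angle between cartridge's own z axis and vertical below 0.07 rad and linear speed of cartridge below 0.02 m/s and contact force between reset_key and anything else below 0.5 N); the robot touches nothing.
It fails at once if the round start key is pressed (over 2 N) (contact force between start_key and anything else above 2 N).
It fails at once if the reset key is forced (over 35 N) (contact force between reset_key and anything else above 35 N).
It fails at once if the blanking plug is shifted by more than 2 cm (distance of plug from where it was at the start of the episode above 0.02 m).
It fails at once if the former, the bradawl, the oil can or the tin is shifted by more than 3 cm (distance of any of former_h, bradawl, oil_can, tin_box from where it was at the start of the episode above 0.03 m).
It also fails if it takes over 66 s, if anything falls off the work surface, if the arm or the gripper's body presses on something with over 40 N, if the wrist force passes 120 N, or if a joint passes its speed limit or range.

## Working session

There is one attempt and no reset: what is moved stays moved. The work goes in short steps, Python scripts to look and compute and a tool call to move; the robot and the scene stay as the last step left them, time stands still between calls to the robot, and variables do not carry over. Pictures are saved under pics/ and viewed, at most 10 in all, crops included, and the job is handed in when it is done.

Besides the shell and the picture viewer there is one more tool, called after "Request:" as name(argument=value, ...), one argument or row to a line, values as JSON. arm_command: Moves the arm, as the interface text tells. Scaled input: -1 to 1 covers 200 mm each way for a shift and pi rad each way for a turn. Its arguments: {"type":"object","properties":{"moves":{"type":"array","items":{"type":"array","items":{"type":"number","minimum":-1,"maximum":1}}},"fingers":{"type":"number"},"squeeze":{"type":"number"}},"required":["moves"]}

```bash
ls; mkdir -p pics; python3 - <<'E'
from rig import manip, read_camera, camera_info
import cv2,numpy as np
o=manip.get_obs(); print({k:np.round(v,3).tolist() for k,v in o.items()})
for n in ("scene","side","wrist"):
    im=read_camera(n); cv2.imwrite(f"pics/{n}0.png",im[:,:,::-1]); print(n,camera_info(n))
E
```

```text
pics
{'time_s': 0.0, 'joint_positions': [-78.056, 3.03, 80.313, -0.001, 96.748, -4.028], 'joint_velocities': [-0.074, 0.014, -0.052, -0.03, 0.023, 0.07], 'joint_efforts': [-0.001, -38.167, -36.019, -0.0, 0.006, 0.0], 'tcp_pos': [0.144, -0.504, 0.23], 'eef_rot': [-179.91, -0.006, 15.972], 'force': [0.191, -0.15, 0.355], 'ft_torque': [0.067, 0.048, 0.032], 'gripper_force': 0.0, 'finger_gap': 0.999}
scene {'vertical_fov': 47.76872083197189, 'cx': 321.3563364775403, 'cy': 244.16974259687618, 'k1': -0.16518424908226, 'R': array([[-0.78768162, -0.61593344,  0.01355218],
       [-0.39465304,  0.48756323, -0.77880105],
       [ 0.47308207, -0.61879568, -0.6271246 ]]), 't': array([0.46275839, 0.27390848, 0.7662008 ])}
side {'vertical_fov': 56.45566926393974, 'cx': 322.6865665291721, 'cy': 232.83941695659476, 'k1': -0.09690143808269629, 'R': array([[-0.87252859, -0.48838621, -0.01314447],
       [-0.2742172 ,  0.51181623, -0.81415544],
       [ 0.40434984, -0.70676945, -0.58049819]]), 't': array([0.53656301, 0.21722495, 0.69746229])}
wrist {'vertical_fov': 60.9837371039511, 'cx': 323.820891742952, 'cy': 243.31482242715518, 'k1': -0.0723962825030193, 'hand_eye': array([[ 7.04388778e-04, -9.65506512e-01, -2.60377955e-01,
         6.65609136e-02],
       [ 9.99999751e-01,  6.89796440e-04,  1.47422801e-04,
        -6.34578488e-05],
       [ 3.72701121e-05, -2.60377994e-01,  9.65506758e-01,
        -1.42711016e-01],
       [ 0.00000000e+00,  0.00000000e+00,  0.00000000e+00,
         1.00000000e+00]])}
```

View pics/scene0.png

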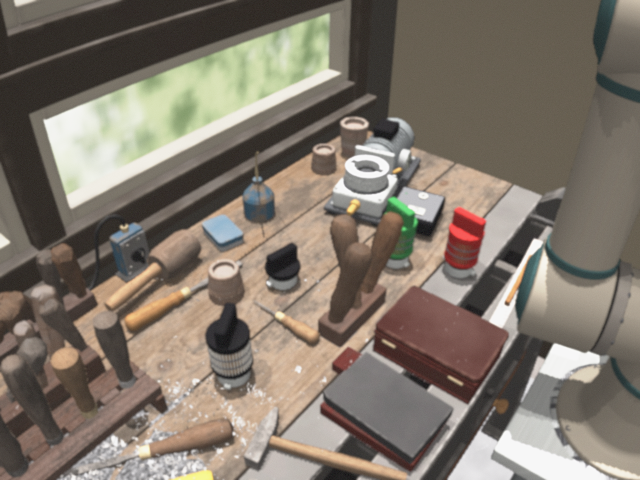

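View pics/side0.png

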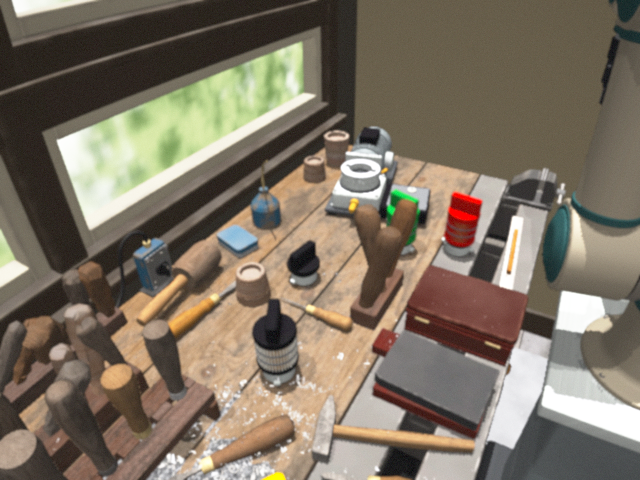

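The scene picture shows four things that could be taken for the cartridge. The black/white tall pleated one is at (230,350). The green look-alike is at (400,232), the red look-alike at (464,243), and the short black plug at (283,268). I choose (230,350), because it is tall, pleated and neither green nor red. The pump collar is at (367,175) and the pod at (420,208). Next is a close crop to check this.

```bash
cat > h.py <<'E'
from rig import manip, read_camera, camera_info
import cv2,numpy as np
from scipy.spatial.transform import Rotation as Ro
def ray(n,uv,obs=None):
    c=camera_info(n); f=240/np.tan(np.radians(c['vertical_fov']/2))
    K=np.array([[f,0,c['cx']],[0,f,c['cy']],[0,0,1.]])
    p=cv2.undistortPoints(np.array([[uv]],float),K,np.array([c['k1'],0,0,0,0.]))[0,0]
    d=np.array([p[0],p[1],1.])
    if n=='wrist':
        H=c['hand_eye']; R=Ro.from_euler('xyz',obs['eef_rot'],degrees=True).as_matrix()
        return R@H[:3,3]+obs['tcp_pos'], R@H[:3,:3]@d
    return -c['R'].T@c['t'], c['R'].T@d
def plane(n,uv,z,obs=None):
    o,d=ray(n,uv,obs); return o+d*(z-o[2])/d[2]
def two(a,b):
    (o1,d1),(o2,d2)=a,b
    s=np.linalg.lstsq(np.c_[d1,-d2],o2-o1,rcond=None)[0]
    p,q=o1+s[0]*d1,o2+s[1]*d2
    return (p+q)/2,np.linalg.norm(p-q)
def proj(n,X,obs=None):
    c=camera_info(n); f=240/np.tan(np.radians(c['vertical_fov']/2))
    if n=='wrist':
        H=c['hand_eye']; R=Ro.from_euler('xyz',obs['eef_rot'],degrees=True).as_matrix()
        x=H[:3,:3].T@(R.T@(np.array(X)-obs['tcp_pos'])-H[:3,3])
    else: x=c['R']@X+c['t']
    s=x[:2]/x[2]; s=s*(1+c['k1']*(s@s)); return s*f+[c['cx'],c['cy']]
E
python3 - <<'E'
import cv2,numpy as np
s=cv2.imread('pics/scene0.png');d=cv2.imread('pics/side0.png');w=cv2.imread('pics/wrist0.png')
r=lambda i,x,y,a,b,W,H:cv2.resize(i[y:y+b,x:x+a],(W,H),interpolation=cv2.INTER_CUBIC)
A=np.vstack([np.hstack([r(s,320,110,130,130,400,400)[:300],r(s,190,290,80,120,267,400)[:300],np.zeros((300,133,3),np.uint8)]),
 np.hstack([r(w,0,0,640,480,400,300),r(d,320,150,120,90,400,300)])])
cv2.imwrite('pics/c1.png',A)
E
```

```text
(no output)
```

View pics/c1.png

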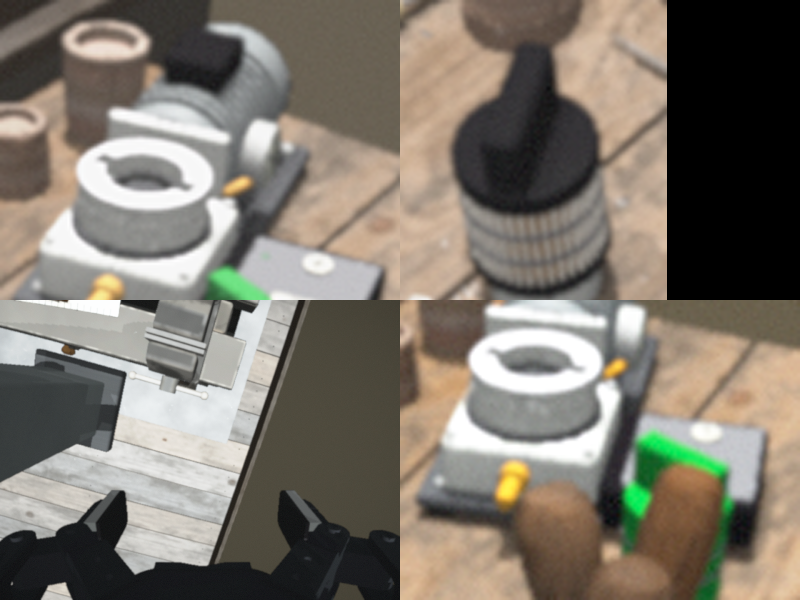

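The crop confirms the choice: a black bar on a pleated black/white body. Its body top is centred near scene (228,335). The collar top is near (367.5,166.5), with slots at about (355,162) and (381,170.5). The round start key is at (423,196), and the reset key is hidden behind the green look-alike.

```bash
python3 - <<'E'
from h import *
p=lambda *a:print(a[0],np.round(plane(*a[1:]),3))
print([np.round(ray(n,(320,240))[0],3) for n in('scene','side')])
p('body top','scene',(228,335),.1); p('bar far top','scene',(230.5,304.5),.132); p('bar near','scene',(222,333),.132)
p('collar','scene',(367.5,166.5),.105); p('sl1','scene',(355.1,162),.105);p('sl2','scene',(380.8,170.5),.105)
p('start','scene',(423.3,196),.048)
p('collar side','side',(320+136*.3,150+62*.3),.105)
p('start side','side',(320+306*.3,150+130*.3),.048)
p('plug','scene',(283,265),.042);p('green','scene',(400,220),.1);p('former','scene',(225,270),.06);p('holder','scene',(355,245),.11)
E
```

```text
[array([0.11 , 0.626, 0.688]), array([0.246, 0.644, 0.589])]
body top [0.529 0.294 0.1  ]
bar far top [0.546 0.269 0.132]
bar near [0.516 0.315 0.132]
collar [ 0.635 -0.215  0.105]
sl1 [ 0.665 -0.214  0.105]
sl2 [ 0.604 -0.22   0.105]
start [ 0.524 -0.273  0.048]
collar side [ 0.63  -0.213  0.105]
start side [ 0.522 -0.276  0.048]
plug [0.614 0.08  0.042]
green [ 0.484 -0.101  0.1  ]
former [0.67  0.169 0.06 ]
holder [0.5   0.022 0.11 ]
```

Request:
arm_command(
  moves=[
    [0.9,-1,-0.15,0,0,-0.594],
    [0.9,-1,-0.15,0,0,-0.594],
    [0.9,-1,-0.15,0,0,-0.594],
    [0.9,-1,-0.15,0,0,-0.594],
    [0.9,-1,-0.15,0,0,-0.594],
    [0.9,-1,-0.15,0,0,-0.594],
    [0.9,-1,-0.15,0,0,-0.594],
    [0.9,-1,-0.15,0,0,-0.594],
    [0.9,-1,-0.15,0,0,-0.594],
    [0.9,-1,-0.15,0,0,-0.594],
    [0.9,-1,-0.15,0,0,-0.594],
  ],
  fingers=-1,
  squeeze=60,
)

```text
time_s: 1.52
tcp_pos: [0.2625, -0.2628, 0.2611]
eef_rot: [-180.0, -0.0, 122.8]
force: [-0.3, 0.1, 0.3]
finger_gap: 0.994
gripper_force: 0.0
```

Request:
arm_command(
  moves=[
    [0.535,0.88,0,0,0,0],
    [0.535,0.88,0,0,0,0],
    [0.535,0.88,0,0,0,0],
    [0.535,0.88,0,0,0,0],
  ],
)

```text
time_s: 2.02
tcp_pos: [0.3529, -0.0747, 0.2613]
eef_rot: [180.0, -0.0, 122.9]
force: [0.5, -0.5, 0.6]
finger_gap: 1.0
gripper_force: 0.0
```

Request:
arm_command(
  moves=[
    [0.535,0.88,0,0,0,0],
    [0.535,0.88,0,0,0,0],
    [0.535,0.88,0,0,0,0],
    [0.535,0.88,0,0,0,0],
  ],
)

```text
time_s: 2.52
tcp_pos: [0.4422, 0.1106, 0.2605]
eef_rot: [-179.9, -0.0, 122.9]
force: [1.0, -0.0, 0.2]
finger_gap: 0.999
gripper_force: 0.0
```

Request:
arm_command(
  moves=[
    [0.535,0.88,0,0,0,0],
    [0.535,0.88,0,0,0,0],
    [0.535,0.88,0,0,0,0],
    [0.535,0.88,0,0,0,0],
    [0.535,0.88,0,0,0,0],
  ],
)

```text
time_s: 3.15
tcp_pos: [0.5317, 0.2936, 0.2603]
eef_rot: [-179.9, 0.0, 122.8]
force: [-0.3, 0.1, -0.2]
finger_gap: 1.0
gripper_force: 0.0
```

```bash
python3 - <<'E'
from h import *
o=manip.get_obs(); im=read_camera('wrist'); cv2.imwrite('pics/w1.png',im[:,:,::-1])
print(o['time_s'],o['tcp_pos'],o['eef_rot'],proj('wrist',[.53,.292,.132],o))
E
```

```text
3.15 [0.53168092 0.29355326 0.26025322] [-1.79895795e+02  6.81500804e-03  1.22805686e+02] [319.65465176 233.27545869]
```

View pics/w1.png

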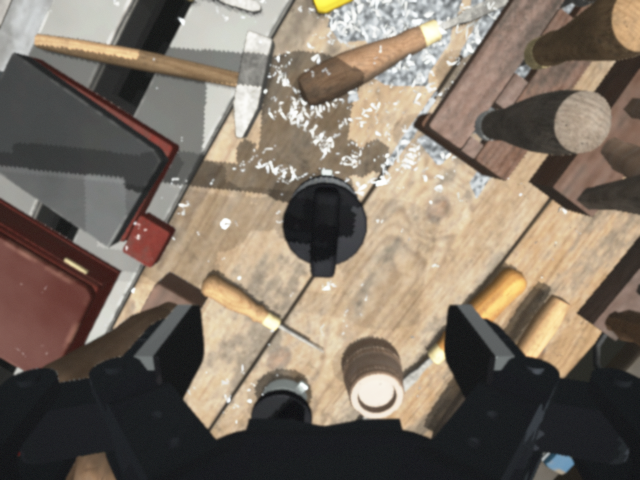

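The wrist view has the cartridge centred near (325,222), with its bar nearly vertical in the picture from about (327,188) to (323,276). I fit it more closely from a contrast-stretched mask.

```bash
python3 - <<'E'
from h import *
o=manip.get_obs(); im=cv2.imread('pics/w1.png'); g=cv2.cvtColor(im,cv2.COLOR_BGR2GRAY)
m=(g<70).astype(np.uint8); m[:, :270]=0; m[:,380:]=0; m[:165]=0; m[290:]=0
n,l,s,c=cv2.connectedComponentsWithStats(m); k=1+np.argmax(s[1:,4]); print(s[k],c[k])
pts=np.argwhere(l==k)
for y in range(172,284,6):
    r=np.where(l[y]==k)[0]; print(y,r.min() if len(r) else 0,r.max() if len(r) else 0,end='; ')
cv2.imwrite('pics/w1c.png',cv2.resize(np.clip(im[165:290,265:385].astype(float)*3.5,0,255).astype(np.uint8),(576,600),interpolation=cv2.INTER_CUBIC))
E
```

```text
[ 283  182   83   95 5374] [322.50800149 225.34387793]
172 0 0; 178 0 0; 184 312 336; 190 300 348; 196 293 355; 202 289 363; 208 287 362; 214 284 363; 220 284 365; 226 283 365; 232 284 364; 238 286 362; 244 289 360; 250 293 355; 256 299 349; 262 310 338; 268 312 333; 274 313 332; 280 0 0;
```

View pics/w1c.png

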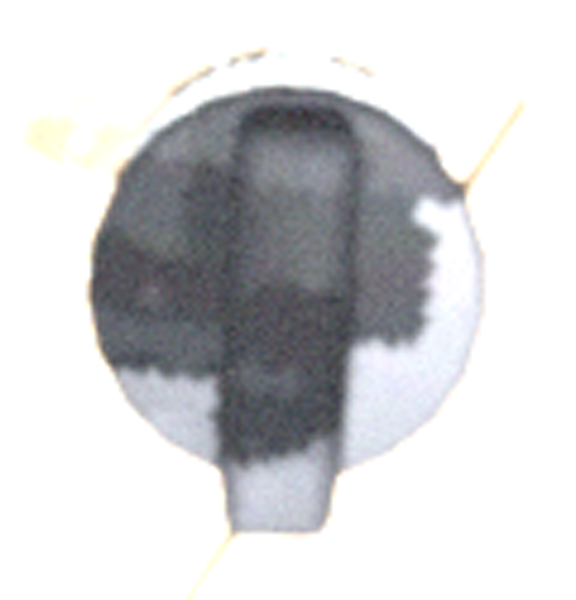

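```bash
python3 - <<'E'
from h import *
o=manip.get_obs()
a=plane('wrist',(327.3,191),.132,o);b=plane('wrist',(323.3,275.4),.132,o)
print(a,b,np.linalg.norm(a-b),(a+b)/2,np.degrees(np.arctan2(*(a-b)[[1,0]])))
print('disc',plane('wrist',(324.3,226-2),.1,o),plane('wrist',(283,226),.1,o),plane('wrist',(366,226),.1,o),plane('wrist',(324,183),.1,o),plane('wrist',(324,265),.1,o))
E
```

```text
[0.51865702 0.31826496 0.132     ] [0.54872757 0.26666237 0.132     ] 0.05972491452589883 [0.5336923  0.29246366 0.132     ] 120.23078637320528
disc [0.53306934 0.29229265 0.1       ] [0.50740925 0.27390025 0.1       ] [0.56066943 0.30824417 0.1       ] [0.51597498 0.31837628 0.1       ] [0.55068033 0.2645648  0.1       ]
```

Request:
arm_command(
  moves=[
    [-0.011,0.0035,0.3,0,0,0.014],
    [-0.011,0.0035,0.5,0,0,0.014],
    [-0.011,0.0035,0.65,0,0,0.014],
    [-0.011,0.0035,0.73,0,0,0.014],
    [-0.011,0.0035,0.775,0,0,0.014],
    [-0.011,0.0035,0.775,0,0,0.014],
  ],
)

```text
time_s: 3.95
tcp_pos: [0.5335, 0.2916, 0.1069]
eef_rot: [180.0, 0.0, 120.3]
force: [-0.7, -0.0, 0.1]
finger_gap: 0.995
gripper_force: 0.0
```

Request:
arm_command(
  moves=[
    [0,0,0,0,0,0],
    [0,0,0,0,0,0],
    [0,0,0,0,0,0],
    [0,0,0,0,0,0],
    [0,0,0,0,0,0],
    [0,0,0,0,0,0],
    [0,0,0,0,0,0],
    [0,0,0,0,0,0],
  ],
  fingers=1,
  squeeze=80,
)

```text
time_s: 4.95
tcp_pos: [0.5335, 0.292, 0.1067]
eef_rot: [180.0, 0.0, 120.4]
force: [-0.6, 0.1, 5.4]
finger_gap: 0.194
gripper_force: 79.4
```

Request:
arm_command(
  moves=[
    [0,0,-0.1,0,0,0],
    [0,0,-0.3,0,0,0],
    [0,0,-0.6,0,0,0],
    [0,0,-0.85,0,0,0],
    [0,0,-1,0,0,0],
    [0,0,-1,0,0,0],
  ],
)

```text
time_s: 5.7
tcp_pos: [0.5338, 0.2921, 0.3094]
eef_rot: [179.7, 0.0, 120.4]
force: [-0.2, -0.7, -3.2]
finger_gap: 0.193
gripper_force: 78.7
```

Request:
arm_command(
  moves=[
    [-0.2,-0.06,0,0,0,0],
    [-0.5,-0.15,0,0,0,0],
    [-0.8,-0.25,0,0,0,0],
    [-0.93,-0.3,0,0,0,0],
  ],
)

```text
time_s: 6.2
tcp_pos: [0.5754, 0.0979, 0.3035]
eef_rot: [-179.8, -0.1, 120.2]
force: [0.4, -0.1, -3.8]
finger_gap: 0.195
gripper_force: 78.7
```

Request:
arm_command(
  moves=[
    [-0.25,-0.08,0,0,0,-0.05],
    [-0.5,-0.15,0,0,0,-0.1],
    [-0.75,-0.25,0,0,0,-0.16],
    [-0.93,-0.3,0,0,0,-0.22],
    [-0.93,-0.3,0,0,0,-0.27],
    [-0.93,-0.3,0,0,0,-0.32],
    [-0.93,-0.3,0,0,0,-0.361],
    [-0.93,-0.3,0,0,0,-0.361],
    [-0.93,-0.3,0,0,0,-0.361],
  ],
)

```text
time_s: 7.32
tcp_pos: [0.6176, -0.0896, 0.3049]
eef_rot: [180.0, -0.1, -174.8]
force: [-0.5, -0.3, -2.0]
finger_gap: 0.194
gripper_force: 78.9
```

```bash
python3 - <<'E'
from h import *
o=manip.get_obs(); im=read_camera('wrist'); cv2.imwrite('pics/w2.png',im[:,:,::-1])
print(o['time_s'],o['tcp_pos'],o['eef_rot'],o['force'],o['finger_gap'],proj('wrist',[.633,-.214,.105],o))
E
```

```text
7.325 [ 0.61763754 -0.08964215  0.30494213] [ 1.79967312e+02 -1.19506783e-01 -1.74787071e+02] [-0.5085653  -0.25191856 -2.02645764] 0.19354526296727445 [178.46813861 217.35285523]
```

View pics/w2.png

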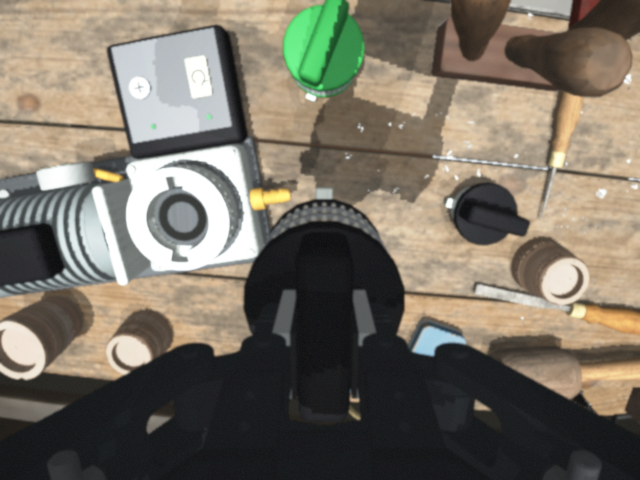

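The wrist view shows the collar at about (178,217) with slots near (175,183) and (183,252). The reset key is at (199,77), the start key at (139,87), and the cartridge is held upright. I crop the collar for the slots.

```bash
python3 - <<'E'
import cv2
im=cv2.imread('pics/w2.png')[155:275,105:265]
cv2.imwrite('pics/w2c.png',cv2.resize(im,(800,600),interpolation=cv2.INTER_CUBIC))
E
```

```text
(no output)
```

View pics/w2c.png

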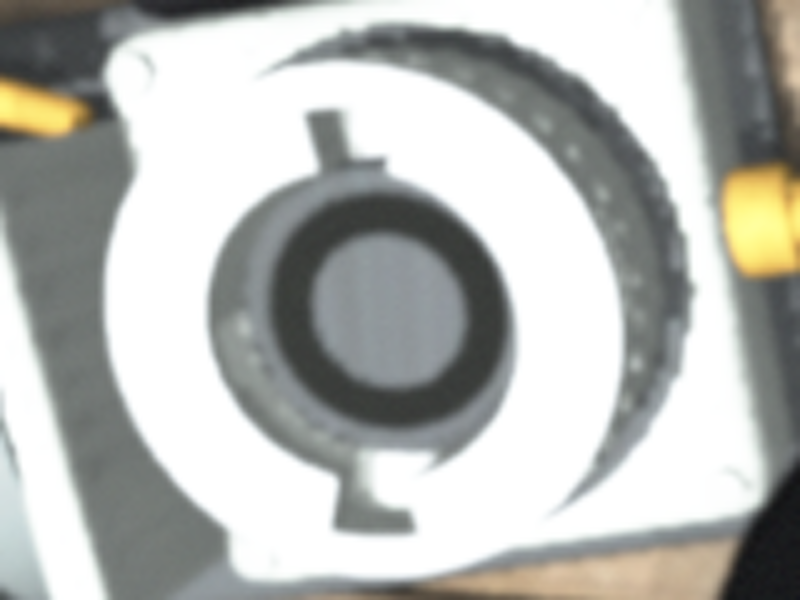

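```bash
python3 - <<'E'
from h import *
o=manip.get_obs()
P=lambda x,y,z=.105:plane('wrist',(105+x/5,155+y/5),z,o)
for q in [(105,320),(625,330),(362,60),(365,578),(364,320),(210,315),(515,330)]: print(q,np.round(P(*q),4))
L=[P(*q)[:2] for q in [(105,320),(625,330),(365,578),(364,60),(180,135),(165,490)]]
a,b=P(307,115),P(335,528); print('slot',np.degrees(np.arctan2(*(a-b)[[1,0]])),a,b); a,b=P(347,112),P(374,530);print(np.degrees(np.arctan2(*(a-b)[[1,0]])),a,b)
im=cv2.imread('pics/w2.png')
for z,uv in((.048,(199,77)),(.048,(139,87))): print('key',np.round(plane('wrist',uv,z,o),4))
# ring: fit ellipse on white-mask outer edge vs bore
g=cv2.cvtColor(im,cv2.COLOR_BGR2GRAY); m=((g>225)*255).astype(np.uint8)
inv=((g<215)*255).astype(np.uint8); n,l,s,c=cv2.connectedComponentsWithStats(inv); k=l[217,182]; print('bore',s[k],c[k])
E
```

```text
(105, 320) [ 0.639  -0.2609  0.105 ]
(625, 330) [ 0.6326 -0.1692  0.105 ]
(362, 60) [ 0.5902 -0.2153  0.105 ]
(365, 578) [ 0.6823 -0.2147  0.105 ]
(364, 320) [ 0.6349 -0.2148  0.105 ]
(210, 315) [ 0.6364 -0.2421  0.105 ]
(515, 330) [ 0.6343 -0.1883  0.105 ]
slot -176.3752046622797 [ 0.60020473 -0.22473628  0.105     ] [ 0.67331668 -0.2201047   0.105     ]
-176.27820834383698 [ 0.5991245  -0.21785487  0.105     ] [ 0.67302378 -0.2130478   0.105     ]
key [ 0.5111 -0.216   0.048 ]
key [ 0.5241 -0.2732  0.048 ]
bore [ 146  177   62   85 3209] [176.61202867 219.17669056]
```

Request:
arm_command(
  moves=[
    [-0.01,-0.2,0,0,0,0.0083],
    [-0.025,-0.45,0,0,0,0.0083],
    [-0.035,-0.6,0,0,0,0.0083],
    [-0.035,-0.633,0.1,0,0,0.0083],
    [-0.035,-0.633,0.25,0,0,0.0083],
    [-0.035,-0.633,0.37,0,0,0.0083],
    [-0.035,-0.633,0.42,0,0,0.0083],
    [-0.035,-0.633,0.42,0,0,0.0083],
    [-0.035,-0.633,0.42,0,0,0.0083],
  ],
)

```text
time_s: 8.5
tcp_pos: [0.6371, -0.2152, 0.224]
eef_rot: [-179.9, 0.1, -176.2]
force: [0.6, -0.9, -2.2]
finger_gap: 0.192
gripper_force: 79.0
```

```bash
python3 - <<'E'
from h import *
o=manip.get_obs(); print({k:np.round(o[k],4).tolist() for k in('time_s','tcp_pos','eef_rot','force','ft_torque')})
s=cv2.resize(read_camera('scene')[110:245,310:450],(415,400),interpolation=cv2.INTER_CUBIC)
w=cv2.resize(read_camera('side')[110:245,310:440],(385,400),interpolation=cv2.INTER_CUBIC)
cv2.imwrite('pics/s3.png',np.hstack([s,w])[:,:,::-1])
E
```

```text
{'time_s': 8.5, 'tcp_pos': [0.6371, -0.2152, 0.224], 'eef_rot': [-179.931, 0.127, -176.1515], 'force': [0.6088, -0.9295, -2.2275], 'ft_torque': [0.0011, 0.0569, -0.0302]}
```

View pics/s3.png

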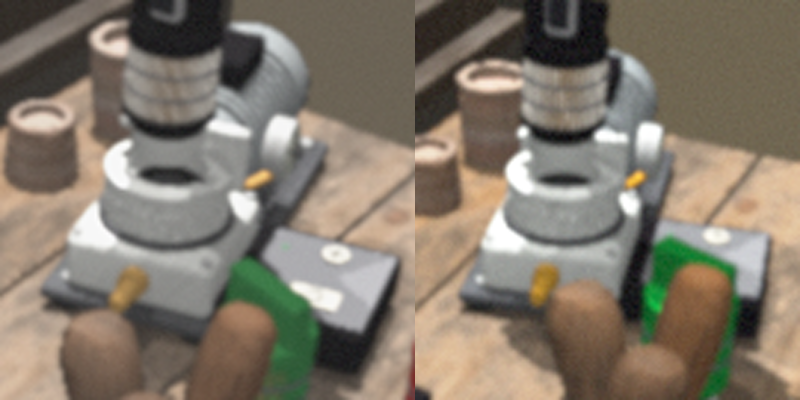

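The neck hangs just above the collar and looks centred in both views. I go down gently, watching the force.

Request:
arm_command(
  moves=[
    [0.004,0,0.03,0,0,0],
    [0.004,0,0.06,0,0,0],
    [0.004,0,0.08,0,0,0],
    [0.004,0,0.095,0,0,0],
    [0.004,0,0.095,0,0,0],
  ],
)

```text
time_s: 9.22
tcp_pos: [0.6358, -0.2151, 0.203]
eef_rot: [180.0, -0.0, -176.1]
force: [0.1, -0.4, -2.5]
finger_gap: 0.192
gripper_force: 79.1
```

Request:
arm_command(
  moves=[
    [0,0,0.01,0,0,0],
    [0,0,0.02,0,0,0],
    [0,0,0.02,0,0,0],
  ],
)

```text
time_s: 9.6
tcp_pos: [0.6358, -0.2151, 0.1991]
eef_rot: [180.0, -0.0, -176.1]
force: [0.9, -0.2, -3.5]
finger_gap: 0.194
gripper_force: 79.1
```

Request:
arm_command(
  moves=[
    [0,0,0.01,0,0,0],
    [0,0,0.02,0,0,0],
    [0,0,0.02,0,0,0],
  ],
)

```text
time_s: 9.98
tcp_pos: [0.6361, -0.2153, 0.1967]
eef_rot: [-179.9, 0.1, -176.1]
force: [-1.4, 0.7, 6.1]
finger_gap: 0.197
gripper_force: 80.2
```

Request:
arm_command(
  moves=[
    [0,0,0.01,0,0,0],
    [0,0,0.02,0,0,0],
    [0,0,0.03,0,0,0],
    [0,0,0.04,0,0,0],
    [0,0,0.046,0,0,0],
    [0,0,0.046,0,0,0],
    [0,0,0.046,0,0,0],
  ],
)

```text
time_s: 10.85
tcp_pos: [0.6362, -0.2153, 0.188]
eef_rot: [-179.9, 0.1, -176.1]
force: [-1.8, 0.0, 7.9]
finger_gap: 0.194
gripper_force: 80.6
```

Request:
arm_command(
  moves=[
    [0,0,0.008,0,0,0],
    [0,0,0.014,0,0,0],
    [0,0,0.014,0,0,0],
    [0,0,0.014,0,0,0],
  ],
)

```text
time_s: 11.35
tcp_pos: [0.6362, -0.2153, 0.1854]
eef_rot: [-179.9, 0.1, -176.1]
force: [-2.9, 0.7, 9.6]
finger_gap: 0.195
gripper_force: 80.6
```

Request:
arm_command(
  moves=[
    [0,0,0,0,0,0.03],
    [0,0,0,0,0,0.06],
    [0,0,0,0,0,0.1],
    [0,0,0,0,0,0.14],
    [0,0,0,0,0,0.18],
    [0,0,0,0,0,0.22],
    [0,0,0,0,0,0.22],
  ],
)

```text
time_s: 12.22
tcp_pos: [0.6365, -0.2154, 0.1856]
eef_rot: [179.9, 0.2, 144.2]
force: [-1.2, 0.4, 7.8]
finger_gap: 0.194
gripper_force: 80.8
```

```bash
python3 - <<'E'
from h import *
o=manip.get_obs(); print({k:np.round(o[k],4).tolist() for k in('time_s','tcp_pos','eef_rot','force','ft_torque','joint_positions')})
E
```

```text
{'time_s': 12.225, 'tcp_pos': [0.6365, -0.2154, 0.1856], 'eef_rot': [179.95, 0.2099, 144.1739], 'force': [-1.1916, 0.419, 7.778], 'ft_torque': [0.1936, 0.2271, -0.0897], 'joint_positions': [-21.8424, 27.9003, 55.9355, -0.0022, 95.9484, -76.0166]}
```

Request:
arm_command(
  moves=[
    [0,0,0,0,0,0.03],
    [0,0,0,0,0,0.07],
    [0,0,0,0,0,0.11],
    [0,0,0,0,0,0.15],
    [0,0,0,0,0,0.19],
    [0,0,0,0,0,0.22],
    [0,0,0,0,0,0.22],
  ],
)

```text
time_s: 13.1
tcp_pos: [0.6355, -0.2157, 0.1855]
eef_rot: [180.0, 0.1, 104.7]
force: [-5.8, -1.5, 9.7]
finger_gap: 0.194
gripper_force: 81.8
```

Request:
arm_command(
  moves=[
    [0,0,0,0,0,0.01],
    [0,0,0,0,0,0.02],
    [0,0,0,0,0,0.03],
    [0,0,0,0,0,0.03],
  ],
)

```text
time_s: 13.6
tcp_pos: [0.6361, -0.215, 0.1854]
eef_rot: [179.9, 0.1, 99.5]
force: [-3.8, 0.6, 8.7]
finger_gap: 0.196
gripper_force: 115.3
```

```bash
python3 - <<'E'
from h import *
o=manip.get_obs(); print({k:np.round(o[k],4).tolist() for k in('time_s','tcp_pos','eef_rot','force','ft_torque','joint_positions')})
E
```

```text
{'time_s': 13.6, 'tcp_pos': [0.6361, -0.215, 0.1854], 'eef_rot': [179.9257, 0.1134, 99.5246], 'force': [-3.8024, 0.5703, 8.6867], 'ft_torque': [-0.3851, 0.9064, 2.6299], 'joint_positions': [-21.8037, 27.8954, 55.9628, -0.0585, 96.0194, -31.3345]}
```

The turn met the hard stop at about 84° with 2.6 N m. I back off 2° and let it rise into the notch.

Request:
arm_command(
  moves=[
    [0,0,0,0,0,-0.01],
    [0,0,-0.01,0,0,-0.01],
    [0,0,-0.018,0,0,-0.01],
    [0,0,-0.026,0,0,-0.01],
    [0,0,-0.026,0,0,-0.01],
  ],
)

```text
time_s: 14.22
tcp_pos: [0.6355, -0.215, 0.1858]
eef_rot: [-179.8, -0.1, 101.1]
force: [1.4, -2.1, -16.4]
finger_gap: 0.196
gripper_force: 99.3
```

```bash
python3 - <<'E'
from h import *
o=manip.get_obs(); print({k:np.round(o[k],4).tolist() for k in('time_s','tcp_pos','eef_rot','force','ft_torque','joint_positions')})
E
```

```text
{'time_s': 14.225, 'tcp_pos': [0.6355, -0.215, 0.1858], 'eef_rot': [-179.8331, -0.0999, 101.075], 'force': [1.4148, -2.0685, -16.3676], 'ft_torque': [-0.8289, -0.631, 1.9045], 'joint_positions': [-21.8461, 28.0536, 55.7111, -0.0069, 96.4297, -32.922]}
```

Pulling up meets the roof at about -25.9 mm, so the lugs are not in the notch yet. I push down again and turn on, reading the torque.

Request:
arm_command(
  moves=[
    [0,0,0.015,0,0,0],
    [0,0,0.028,0,0,0],
    [0,0,0.03,0,0,0],
    [0,0,0.03,0,0,0],
  ],
)

```text
time_s: 14.72
tcp_pos: [0.636, -0.2152, 0.1854]
eef_rot: [179.9, 0.1, 101.1]
force: [-5.7, 0.2, 4.4]
finger_gap: 0.195
gripper_force: 102.2
```

```bash
cat > st.py <<'E'
from h import *
o=manip.get_obs(); print({k:np.round(o[k],4).tolist() for k in('time_s','tcp_pos','eef_rot','force','ft_torque','gripper_force','finger_gap')},round(o['joint_positions'][5],2))
E
python3 st.py; python3 - <<'E'
from h import *
o=manip.get_obs(); im=read_camera('wrist')
c=im[200:420,210:440].astype(float); c=np.clip(c*3,0,255).astype(np.uint8)
cv2.imwrite('pics/w4.png',cv2.resize(c,(627,600),interpolation=cv2.INTER_CUBIC)[:,:,::-1])
E
```

```text
{'time_s': 14.725, 'tcp_pos': [0.636, -0.2152, 0.1854], 'eef_rot': [179.875, 0.0896, 101.0669], 'force': [-5.7038, 0.1981, 4.4121], 'ft_torque': [-0.2135, 1.0955, 1.9248], 'gripper_force': 102.1899, 'finger_gap': 0.1947} -32.91
```

View pics/w4.png

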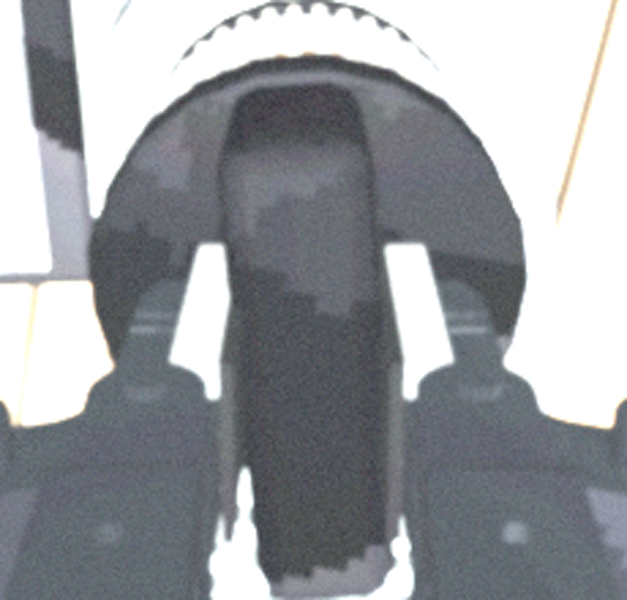

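The bar leans about 4° in the pads: the cartridge stands against the stop and the wound-up pads are still pressing it there. Friction at the stop held it down, so I release that windup before letting it rise.

Request:
arm_command(
  moves=[
    [0,0,0,0,0,-0.012],
    [0,0,0,0,0,-0.022],
    [0,0,0,0,0,-0.022],
  ],
)

```text
time_s: 15.15
tcp_pos: [0.6358, -0.216, 0.1855]
eef_rot: [179.9, 0.1, 104.8]
force: [-5.2, -0.6, 4.1]
finger_gap: 0.194
gripper_force: 83.1
```

```bash
python3 st.py
```

```text
{'time_s': 15.15, 'tcp_pos': [0.6358, -0.216, 0.1855], 'eef_rot': [179.8933, 0.1359, 104.8401], 'force': [-5.2123, -0.5836, 4.0935], 'ft_torque': [-0.249, 1.0996, 0.3709], 'gripper_force': 83.1037, 'finger_gap': 0.1939} -36.74
```

Request:
arm_command(
  moves=[
    [0,0,-0.005,0,0,-0.005],
    [0,0,-0.012,0,0,-0.005],
    [0,0,-0.02,0,0,-0.005],
    [0,0,-0.026,0,0,-0.005],
    [0,0,-0.026,0,0,-0.005],
  ],
)

```text
time_s: 15.78
tcp_pos: [0.6357, -0.2154, 0.1877]
eef_rot: [-180.0, 0.0, 105.9]
force: [-4.3, -1.8, 3.3]
finger_gap: 0.193
gripper_force: 80.1
```

```bash
python3 st.py
```

```text
{'time_s': 15.775, 'tcp_pos': [0.6357, -0.2154, 0.1877], 'eef_rot': [-179.9723, 0.0117, 105.901], 'force': [-4.328, -1.807, 3.3451], 'ft_torque': [-0.592, 1.0615, 0.4307], 'gripper_force': 80.0534, 'finger_gap': 0.1931} -37.76
```

Request:
arm_command(
  moves=[
    [0,0,-0.005,0,0,0],
    [0,0,-0.01,0,0,0],
    [0,0,-0.01,0,0,0],
  ],
)

```text
time_s: 16.15
tcp_pos: [0.6357, -0.2152, 0.1891]
eef_rot: [-179.9, -0.0, 105.9]
force: [-3.0, -1.9, -1.7]
finger_gap: 0.194
gripper_force: 79.5
```

```bash
python3 st.py
```

```text
{'time_s': 16.15, 'tcp_pos': [0.6357, -0.2152, 0.1891], 'eef_rot': [-179.9434, -0.0231, 105.9147], 'force': [-3.0315, -1.9489, -1.6875], 'ft_torque': [-0.6893, 0.8661, 0.4581], 'gripper_force': 79.4763, 'finger_gap': 0.1937} -37.76
```

Request:
arm_command(
  moves=[
    [0,0,-0.006,0,0,0],
    [0,0,-0.012,0,0,0],
    [0,0,-0.012,0,0,0],
  ],
)

```text
time_s: 16.52
tcp_pos: [0.6356, -0.2154, 0.1909]
eef_rot: [-179.9, -0.0, 105.9]
force: [-2.1, -6.1, -8.2]
finger_gap: 0.193
gripper_force: 78.7
```

```bash
python3 st.py
```

```text
{'time_s': 16.525, 'tcp_pos': [0.6356, -0.2154, 0.1909], 'eef_rot': [-179.9197, -0.0369, 105.9013], 'force': [-2.0856, -6.1205, -8.1888], 'ft_torque': [-0.8265, 0.5572, 0.5068], 'gripper_force': 78.6993, 'finger_gap': 0.1931} -37.77
```

Request:
arm_command(
  moves=[
    [0,0,0.002,0,0,0],
    [0,0,0.002,0,0,0],
    [0,0,0.002,0,0,0],
    [0,0,0.002,0,0,0],
    [0,0,0.002,0,0,0],
    [0,0,0.002,0,0,0],
  ],
  fingers=-1,
)

```text
time_s: 17.27
tcp_pos: [0.6359, -0.2152, 0.1917]
eef_rot: [180.0, 0.0, 105.9]
force: [-0.4, 0.3, -0.2]
finger_gap: 1.0
gripper_force: 0.0
```

Request:
arm_command(
  moves=[
    [0,0,-0.2,0,0,0],
    [0,0,-0.5,0,0,0],
    [0,0,-0.65,0,0,0],
    [0,0,-0.65,0,0,0],
    [0,0,-0.65,0,0,0],
  ],
)

```text
time_s: 17.9
tcp_pos: [0.6357, -0.2151, 0.3197]
eef_rot: [-179.9, -0.1, 105.9]
force: [-0.1, -0.1, -0.6]
finger_gap: 1.001
gripper_force: 0.0
```

```bash
python3 st.py;  python3 - <<'E'
from h import *
o=manip.get_obs()
w=cv2.resize(read_camera('wrist'),(400,300),interpolation=cv2.INTER_AREA)
s=read_camera('scene')[85:235,315:475]; d=read_camera('side')[85:235,315:475]
r=lambda i:cv2.resize(i,(400,300),interpolation=cv2.INTER_CUBIC)
cv2.imwrite('pics/f5.png',np.vstack([np.hstack([r(s),r(d)]),np.hstack([w,r(read_camera('wrist')[130:310,210:450])])])[:,:,::-1])
for X in([.6357,-.2153,.216],[.6357,-.2153,.184],[.5111,-.216,.048]): print(proj('wrist',X,o),proj('scene',X),proj('side',X))
E
```

```text
{'time_s': 17.9, 'tcp_pos': [0.6357, -0.2151, 0.3197], 'eef_rot': [-179.88, -0.089, 105.9186], 'force': [-0.0844, -0.1306, -0.6218], 'ft_torque': [0.0023, -0.0458, -0.0151], 'gripper_force': 0.0, 'finger_gap': 1.0006} -37.77
[322.74847812 242.85947373] [370.5010607  118.16052657] [360.79578763 122.79948855]
[322.91106879 231.06392107] [369.47748086 132.58067424] [360.32759902 136.27954946]
[204.76569392 167.81687293] [415.34746017 209.99216567] [407.28382151 201.43725143]
```

View pics/f5.png

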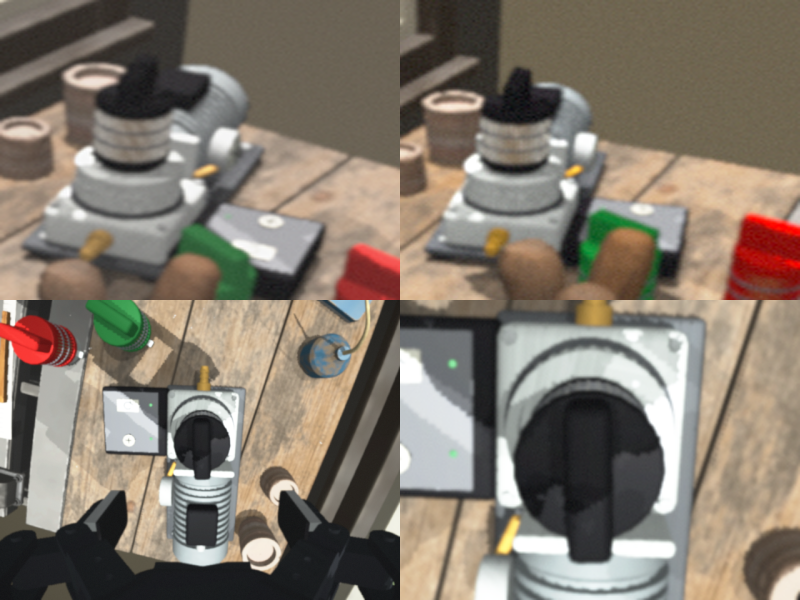

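The cartridge stands upright in the collar, with its bar along the pump's y. In the wrist view the pod is at lower left, with the reset key at about (204,168). Its height in the side views fits the locked position to about 2 mm. To tell 4 mm apart, I touch the bar top lightly with shut fingers, expecting z = 0.216.

Request:
arm_command(
  moves=[
    [0,0,0,0,0,0],
    [0,0,0.15,0,0,0],
    [0,0,0.3,0,0,0],
    [0,0,0.4,0,0,0],
    [0,0,0.46,0,0,0],
    [0,0,0.49,0,0,0],
    [0,0,0.5,0,0,0],
    [0,0,0.5,0,0,0],
  ],
  fingers=1,
)

```text
time_s: 19.1
tcp_pos: [0.6361, -0.2152, 0.2225]
eef_rot: [179.9, 0.0, 105.9]
force: [0.2, -0.4, -0.1]
finger_gap: -0.003
gripper_force: 0.0
```

Request:
arm_command(
  moves=[
    [0,0,0.006,0,0,0],
    [0,0,0.01,0,0,0],
    [0,0,0.01,0,0,0],
  ],
)

```text
time_s: 19.48
tcp_pos: [0.6359, -0.2152, 0.2197]
eef_rot: [-180.0, 0.0, 105.9]
force: [0.1, -0.5, 1.5]
finger_gap: -0.0
gripper_force: 0.0
```

Request:
arm_command(
  moves=[
    [0,0,0.005,0,0,0],
    [0,0,0.01,0,0,0],
    [0,0,0.01,0,0,0],
  ],
)

```text
time_s: 19.85
tcp_pos: [0.6358, -0.2151, 0.2175]
eef_rot: [-180.0, -0.0, 105.9]
force: [-0.7, 0.6, 0.6]
finger_gap: 0.003
gripper_force: 0.0
```

Request:
arm_command(
  moves=[
    [0,0,0.005,0,0,0],
    [0,0,0.01,0,0,0],
    [0,0,0.01,0,0,0],
  ],
)

```text
time_s: 20.23
tcp_pos: [0.6359, -0.2152, 0.2161]
eef_rot: [180.0, 0.0, 105.9]
force: [-0.9, 0.2, 2.1]
finger_gap: 0.003
gripper_force: 1.1
```

Request:
arm_command(
  moves=[
    [0,0,0.005,0,0,0],
    [0,0,0.005,0,0,0],
  ],
)

```text
time_s: 20.48
tcp_pos: [0.6361, -0.2153, 0.2161]
eef_rot: [179.9, 0.1, 105.9]
force: [-1.1, 0.8, 4.6]
finger_gap: -0.0
gripper_force: 2.8
```

Contact came at 0.2161, so the cartridge is locked at about -20.9 mm. Next is the reset key.

Request:
arm_command(
  moves=[
    [0,0,-0.15,0,0,0],
    [0.03,-0.12,-0.17,0,0,0],
    [0.1,-0.4,-0.17,0,0,0],
    [0.167,-0.6,-0.17,0,0,0],
    [0.167,-0.602,0.1,0,0,0],
    [0.167,-0.602,0.35,0,0,0],
    [0.167,-0.602,0.5,0,0,0],
    [0.167,-0.602,0.5,0,0,0],
  ],
)

```text
time_s: 21.48
tcp_pos: [0.5094, -0.2153, 0.1119]
eef_rot: [-179.8, -0.2, 105.9]
force: [-0.0, 0.0, 0.4]
finger_gap: 0.001
gripper_force: 0.0
```

```bash
python3 st.py; python3 - <<'E'
from h import *
o=manip.get_obs(); im=read_camera('wrist'); print(proj('wrist',[.5111,-.216,.048],o),proj('wrist',[.524,-.273,.048],o))
u,v=proj('wrist',[.5111,-.216,.048],o).astype(int)
hsv=cv2.cvtColor(im,cv2.COLOR_RGB2HSV)
for t in (190,200,210,220):
    m=((im.min(2)>t)*255).astype(np.uint8); n,l,s,c=cv2.connectedComponentsWithStats(m)
    for i in range(1,n):
        if 300<s[i,4]<20000: print(t,s[i],c[i].round(1),np.round(plane('wrist',c[i],.048,o),4))
E
```

```text
{'time_s': 21.475, 'tcp_pos': [0.5094, -0.2153, 0.1119], 'eef_rot': [-179.755, -0.2177, 105.9212], 'force': [-0.0017, 0.0088, 0.4194], 'ft_torque': [0.0444, -0.0275, 0.0044], 'gripper_force': 0.0, 'finger_gap': 0.0005} -42.66
[325.57329444 264.14350298] [319.73949412 361.05285747]
190 [162  25  32  72 758] [181.6  54.8] [ 0.4158 -0.1342  0.048 ]
190 [151  97  32  62 826] [169.3 129. ] [ 0.417  -0.1698  0.048 ]
190 [  45  148  121  166 9645] [ 92.7 234.5] [ 0.3865 -0.2347  0.048 ]
190 [ 446  226  194  130 6531] [521.5 259.3] [ 0.612  -0.1844  0.048 ]
190 [ 291  247  124  108 5239] [375.6 291.6] [ 0.5416 -0.2236  0.048 ]
190 [ 501  280  139  104 3924] [575.3 313.2] [ 0.6557 -0.2053  0.048 ]
190 [  36  304   99  120 5479] [ 69.8 371. ] [ 0.3824 -0.3234  0.048 ]
190 [250 315  29  39 743] [261.3 334.1] [ 0.4878 -0.2657  0.048 ]
200 [151 119  29  36 335] [167.6 138.5] [ 0.4171 -0.1747  0.048 ]
200 [  49  164  105  133 8102] [ 92.4 232. ] [ 0.3862 -0.2334  0.048 ]
200 [ 446  227  194  129 6325] [521.8 259.3] [ 0.6122 -0.1843  0.048 ]
200 [292 247  39  16 345] [307.9 252. ] [ 0.5003 -0.2121 
[... 155 characters left out ...]
[  36  307   95  115 5132] [ 69.7 370.6] [ 0.3824 -0.3231  0.048 ]
200 [251 316  27  37 660] [260.9 333.9] [ 0.4875 -0.2657  0.048 ]
210 [  49  165   94  131 7475] [ 90.4 231.9] [ 0.3851 -0.2336  0.048 ]
210 [ 447  228  193  127 6129] [522.3 259.2] [ 0.6125 -0.1842  0.048 ]
210 [ 332  254   82  100 4019] [384.8 298.3] [ 0.5476 -0.2259  0.048 ]
210 [ 501  280  139  102 3406] [577.1 312. ] [ 0.6564 -0.2044  0.048 ]
210 [  60  332   68   58 1600] [ 90.  364.5] [ 0.3943 -0.3149  0.048 ]
220 [ 448  228  192  127 5911] [522.4 259.3] [ 0.6126 -0.1842  0.048 ]
220 [ 333  255   80   57 2057] [383.6 279.6] [ 0.5436 -0.2158  0.048 ]
220 [ 502  280  138  101 2669] [578.3 312.6] [ 0.6573 -0.2045  0.048 ]
```

Request:
arm_command(
  moves=[
    [-0.006,0.007,0.1,0,0,0],
    [-0.006,0.007,0.2,0,0,0],
    [-0.006,0.007,0.27,0,0,0],
    [-0.006,0.007,0.295,0,0,0],
    [-0.006,0.007,0.295,0,0,0],
    [-0.006,0.007,0.295,0,0,0],
  ],
)

```text
time_s: 22.28
tcp_pos: [0.5131, -0.2171, 0.0567]
eef_rot: [179.9, 0.1, 105.9]
force: [-0.8, -0.1, -0.2]
finger_gap: 0.001
gripper_force: 0.0
```

Request:
arm_command(
  moves=[
    [0,0,0.005,0,0,0],
    [0,0,0.01,0,0,0],
    [0,0,0.015,0,0,0],
    [0,0,0.015,0,0,0],
  ],
)

```text
time_s: 22.78
tcp_pos: [0.5125, -0.2168, 0.0526]
eef_rot: [-180.0, -0.0, 105.9]
force: [0.2, -0.0, -0.3]
finger_gap: -0.001
gripper_force: 0.0
```

Request:
arm_command(
  moves=[
    [0,0,0.005,0,0,0],
    [0,0,0.007,0,0,0],
    [0,0,0.007,0,0,0],
  ],
)

```text
time_s: 23.15
tcp_pos: [0.5126, -0.2169, 0.0512]
eef_rot: [-180.0, 0.0, 105.9]
force: [-0.3, -0.3, -0.4]
finger_gap: -0.003
gripper_force: 0.0
```

Request:
arm_command(
  moves=[
    [0,0,0.005,0,0,0],
    [0,0,0.01,0,0,0],
    [0,0,0.015,0,0,0],
    [0,0,0.015,0,0,0],
  ],
)

```text
time_s: 23.65
tcp_pos: [0.5126, -0.2168, 0.0482]
eef_rot: [-180.0, 0.0, 105.9]
force: [0.6, 0.8, 0.4]
finger_gap: 0.0
gripper_force: 0.0
```

Request:
arm_command(
  moves=[
    [0,0,0.005,0,0,0],
    [0,0,0.005,0,0,0],
  ],
)

```text
time_s: 23.9
tcp_pos: [0.5127, -0.2169, 0.0475]
eef_rot: [180.0, 0.0, 105.9]
force: [-1.2, -0.1, 2.5]
finger_gap: 0.003
gripper_force: 1.1
```

Request:
arm_command(
  moves=[
    [0,0,0.004,0,0,0],
    [0,0,0.006,0,0,0],
    [0,0,0.006,0,0,0],
  ],
)

```text
time_s: 24.28
tcp_pos: [0.5127, -0.2169, 0.0465]
eef_rot: [180.0, 0.0, 105.9]
force: [-2.2, 0.5, 4.7]
finger_gap: 0.002
gripper_force: 2.5
```

Request:
arm_command(
  moves=[
    [0,0,0.003,0,0,0],
    [0,0,0.005,0,0,0],
    [0,0,0.005,0,0,0],
  ],
)

```text
time_s: 24.65
tcp_pos: [0.5127, -0.2169, 0.0463]
eef_rot: [180.0, 0.0, 105.9]
force: [-4.9, 2.8, 11.6]
finger_gap: 0.001
gripper_force: 5.4
```

The key gave (about 1.6 mm of travel, 11.6 N). I retract clear.

Request:
arm_command(
  moves=[
    [0,0,-0.1,0,0,0],
    [0,0,-0.4,0,0,0],
    [0,0,-0.7,0,0,0],
    [0,0,-0.9,0,0,0],
    [0,0,-0.9,0,0,0],
    [0,0,-0.9,0,0,0],
  ],
)

```text
time_s: 25.4
tcp_pos: [0.5123, -0.2167, 0.2237]
eef_rot: [-179.9, -0.1, 105.9]
force: [0.6, -0.3, -0.8]
finger_gap: 0.0
gripper_force: 0.0
```

```bash
python3 st.py; python3 -c "
from rig import manip
print(manip.close_job())"
```

```text
{'time_s': 25.4, 'tcp_pos': [0.5123, -0.2167, 0.2237], 'eef_rot': [-179.9264, -0.0626, 105.9205], 'force': [0.5658, -0.2902, -0.8326], 'ft_torque': [0.0058, 0.0091, 0.0119], 'gripper_force': 0.0, 'finger_gap': 0.0002} -42.65
the job is handed in; nothing more can be done
None
```

The cartridge is locked upright in the collar (about 20.9 mm below its top, checked by touch after letting go), the reset key was pressed to about 11.6 N and released, and the job was handed in at about 25 s (no verdict was returned).

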